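Gauge the bore and fit the matching support post

ROBOT

A 7-joint arm with a two-finger parallel gripper is mounted at the origin on a cart in front of the work surface, level with it; the furniture and walls round the work are solid. World frame = base frame: x ahead of the robot, y to its left, z up, the work surface at z = 0. Lengths are in mm, angles in rad, forces in N, time in s.
With the tool pointing down it reaches from about 425 to 975 mm from the base axis. Payload 16.7 kg.
Tool frame: the origin (TCP) lies on the centre line of the jaws, within the pads' length; the fingertips stand 22 mm ahead of it and the grasp point (between the pads) lies 3 mm ahead of it (robot.tip_reach is the distance from the TCP to the fingertips, in mm); z points along the fingers, y is the line along which they close (so a half turn about z gives the same grasp; the last joint's range is limited). The gripper opens to 85 mm and grips with 20 to 120 N. Pads are 22 mm wide; open, the fingers measure 114 mm over their backs; the gripper's body (76 mm by 85 mm) begins 54 mm behind the grasp point. The pads swing forward as they close: fully open they stand 13 mm farther back than shut.
Start: joints at [-1.258, 0.426, 0.074, 1.606, -0.034, 1.111, -0.067], TCP at [301.357, 603.955, 253.302] pointing down, gripper open.
Joint ranges: [-2.85, 2.85], [-0.5, 2.14], [-1.23, 1.37], [0.21, 2.46], [-1.02, 4.16], [0.16, 2.05], [-2.73, 2.73]. Speed limits (rad/s): [1.89, 1.89, 2.39, 2.39, 3.01, 3.01, 3.01].

INTERFACE

Orientations are given as a unit quaternion [w, x, y, z].
In Python, from workcell import robot gives the robot as it stands. The module is installed in compiled form; this text tells all that it offers.
- The arm moves only by the shell command python3 -m creep 'ROWS' [OPENING] [FORCE]. ROWS is JSON, one flat list of numbers, 6 for each row, row after row: the shift along the tool's x, y, z each as a share of 0.5 m, from -1 to 1, then the turn, a rotation vector about the tool's x, y, z each as a share of 360 degrees, from -1 to 1. In form: [tx, ty, tz, ax, ay, az, tx, ty, tz, ax, ay, az, ...]. A call has exactly 10 rows; each row is the pose to reach, as a shift and turn from the pose commanded when the call began, along the tool's axes at that moment, turning the shorter way round; what a row does not reach only later rows make up. A row lasts 1/12 s, in which the tool goes at most 41.7 mm and 7.16 degrees, less where a joint would pass 70% of its speed; a pose out of reach is approached as far as the arm can. A call with a number of a shift or a turn outside -1 to 1 is refused whole. A call with a gripper value outside its range is refused whole. OPENING is the gripper command: -1 is shut, 1 is fully open, values between are in proportion, set as the call begins (- or left out, the last holds). The fingers move at their own pace and stop on an object; FORCE is the grip in N (left out, the last holds). Time passes only in rows, so rows that repeat a pose let the fingers close, or fill a call up. It gives the time, the measured TCP pose, the force, the opening and the grip force at its end, in the units of the state.
- robot.get_obs(): the state, without advancing time (a new reading comes with each control period).
- robot.grab_frame(name): name is "scene" or "top" or "wrist"; returns (picture, depth): 400x640x3 uint8, red, green, blue; 400x640 float32, mm along the optical axis (not along the pixel's ray), 0 where there is no reading.
- robot.camera_info(name): a dict with "mtx" (3x3 intrinsics, pixels), "distortion" ([k1, k2, p1, p2, k3] as OpenCV has them; the pictures are not rectified), "position" and "rotation" of the camera in the world; the wrist camera has in their place "hand_eye" (4x4, takes a point from camera to tool coordinates, whose origin is the TCP and whose axes are the flange's). Camera axes: x right, y down, z forward; pixel columns grow to the right and rows downward; lengths in mm; the calibration is good to about 2 mm. A picture is of the moment at which its call begins: read the wrist's pose just before it. camera_info takes no time and is no camera call.
- robot.sign_off(): hands the job in; it is judged then, once.
The state is a dict: "t": time; "joint_positions": joint angles; "joint_velocities": joint speeds; "joint_torque": joint torques, N m; "ee_pos": TCP position; "tool_rot": TCP orientation; "force": force on the tool from outside, world axes, zero at the start; "moment": the same for the moment, N m; "width": finger opening in mm; "grip_force": force on a finger pad.
Only numpy, scipy, OpenCV 4.12 (cv2) and the standard library are available. Lean on these libraries where they do the work, as an engineer would, in place of code of your own. Each camera call takes 0.05 s, during which the arm holds its last target. There are 200 camera calls.

TASK

Take the depth rod from its stand and feel the bottom of the bore in the steel block with it, then put the rod back in its stand. From the depth you found, choose the one post in the rack whose top will stand level with the block's fixed post, and stand it in the bore, right down on the bottom; do not set a post of the wrong length on the bottom of the bore, and leave the other two posts in the rack.

Things in the scene. Friction and masses are not known exactly. Their poses are not given: they have to be found in the camera images.
- block: dark steel block bolted to the bench (fixed), 80 mm (x) by 150 mm (y) by 75 mm high, with low bolted feet to 93 mm from the centre at its two y ends; origin at the centre of its underside on the bench, z up. On its top, 40 mm to +y of the centre, stands the fixed post; 40 mm to -y is the mouth of the bore
- bore (a point): centre of the mouth of the blind bore, on the block's top face 75 mm above the bench: bore 23 mm diameter with a 2 mm chamfer, straight down. Its depth differs from start to start and is exactly 29, 47 or 65 mm (flat bottom, hard): find out which with the rod
- fixed_post_top (a point): centre of the top of the block's fixed steel post, 20 mm diameter, 45 mm high above the block's top face (120 mm above the bench), 80 mm from the bore. The matching loose post is the one that is 45 mm longer than the bore is deep
- rack: wooden rack fixed to the bench, 210 mm (x) by 60 mm (y) by 30 mm high; origin at the centre of its underside; three sockets of 23 mm diameter, 20 mm deep, at x = -75, 0 and +75 mm in its frame, each holding one loose post
- post_short_centre (a point): the short loose post: plain round steel bar, 20 mm diameter, 74 mm long, foot chamfered 1.5 mm, about 0.15 kg, standing upright in one of the rack's three sockets (any of them) with its foot 10 mm above the bench, so its top is 84 mm above the bench; the point is its centre, half-way up (37 mm from each end); z is its axis, pointing up
- post_medium_centre (a point): the medium loose post: plain round steel bar, 20 mm diameter, 92 mm long, foot chamfered 1.5 mm, about 0.15 kg, standing upright in one of the rack's three sockets (any of them) with its foot 10 mm above the bench, so its top is 102 mm above the bench; the point is its centre, half-way up (46 mm from each end); z is its axis, pointing up
- post_long_centre (a point): the long loose post: plain round steel bar, 20 mm diameter, 110 mm long, foot chamfered 1.5 mm, about 0.15 kg, standing upright in one of the rack's three sockets (any of them) with its foot 10 mm above the bench, so its top is 120 mm above the bench; the point is its centre, half-way up (55 mm from each end); z is its axis, pointing up
- post_short: the same short post; origin at the centre of its foot
- post_medium: the same medium post; origin at the centre of its foot
- post_long: the same long post; origin at the centre of its foot
- stand_mouth (a point): centre of the mouth of the rod stand's socket, 70 mm above the bench: wooden block 60 by 60 by 70 mm fixed to the bench, socket 20 mm diameter with a 4 mm chamfer, 60 mm deep (its floor is 10 mm above the bench)
- rod: depth rod, about 0.12 kg, 170 mm long: steel shaft 12 mm diameter, 120 mm long, with black ring marks every 10 mm from the tip up to 80 mm, and on top a dark wooden handle 18 mm diameter, 50 mm high; stands upright in its stand with the tip down on the socket's floor (top 180 mm above the bench); held by the round handle it may lean or slip a little in the grip when it is pressed on the bottom; origin at the tip, z along the rod towards the handle
- rod_tip (a point): centre of the rod's flat lower end
- rod_grip (a point): centre of the rod's handle, 145 mm above the tip
There are look-alikes about, which are no part of the job. Leave any blue or yellow look-alike of the rod alone.

How it is judged:
By the outcome, as a careful person would: the job done as asked, in the order asked, and still so for the second after the job is handed in, with the robot touching nothing.
It also fails if it takes over 64 s, if anything falls off the work surface, if the arm or the gripper's body presses on something with over 40 N, if the wrist force passes 120 N, or if a joint passes its speed limit or range.

## Working session

There is one attempt and no reset: what is moved stays moved. The work goes in short steps, Python scripts to look and compute and a shell command to move; the robot and the scene stay as the last step left them, time stands still between calls to the robot, and variables do not carry over. Pictures are saved under pics/ and viewed, at most 10 in all, crops included, and the job is handed in when it is done.

```bash
mkdir -p pics
cat > h.py <<'E'
import numpy as np, cv2
from scipy.spatial.transform import Rotation as R
from workcell import robot
def ray(name,uv,obs=None):
    c=robot.camera_info(name)
    p=cv2.undistortPoints(np.array([[uv]],float),np.array(c["mtx"]),np.array(c["distortion"]))[0,0]
    d=np.array([p[0],p[1],1.0]); 
    if "hand_eye" in c:
        o=obs; q=o["tool_rot"]; Rt=R.from_quat([q[1],q[2],q[3],q[0]]).as_matrix()
        H=np.array(c["hand_eye"]); return Rt@H[:3,3]+np.array(o["ee_pos"]), Rt@H[:3,:3]@d
    Rm=np.array(c["rotation"]); 
    if Rm.shape!=(3,3): Rm=R.from_quat([Rm[1],Rm[2],Rm[3],Rm[0]]).as_matrix()
    return np.array(c["position"],float), Rm@d
def atz(name,uv,z,obs=None):
    p,d=ray(name,uv,obs); return p+d*(z-p[2])/d[2]
def dep(name,uv,D,obs=None):
    p,d=ray(name,uv,obs); return p+d*D[int(uv[1]),int(uv[0])]
def tri(r1,r2):
    (p,d),(q,e)=r1,r2
    s=np.linalg.lstsq(np.stack([d,-e],1),q-p,rcond=None)[0]
    a,b=p+d*s[0],q+e*s[1]; return (a+b)/2,np.linalg.norm(a-b)
E
python3 - <<'E'
from h import *
np.set_printoptions(precision=2,suppress=True)
print(robot.get_obs())
for n in ("scene","top"):
    im,D=robot.grab_frame(n); cv2.imwrite(f"pics/{n}0.png",im[:,:,::-1]); np.save(n+"D.npy",D)
    print(n,robot.camera_info(n))
print(robot.camera_info("wrist"))
E
```

```text
{'t': 0.0, 'joint_positions': array([-1.26,  0.43,  0.07,  1.61, -0.03,  1.11, -0.07]), 'joint_velocities': array([-0.,  0.,  0., -0., -0., -0.,  0.]), 'joint_torque': array([ -0.  , -94.98,   3.76, -46.35,   0.02,   0.01,   0.  ]), 'ee_pos': array([301.23, 603.64, 252.62]), 'tool_rot': array([-0.  ,  0.23,  0.97, -0.  ]), 'force': array([ 0.42, -0.29, -0.26]), 'moment': array([-0.02,  0.  ,  0.02]), 'grip_force': 0.0, 'width': 85.61454846189184}
scene {'mtx': array([[370.28,   0.  , 323.45],
       [  0.  , 370.28, 198.97],
       [  0.  ,   0.  ,   1.  ]]), 'distortion': array([0.02, 0.  , 0.  , 0.  , 0.  ]), 'position': array([ 121.54, -522.26,  733.12]), 'rotation': array([-0.37,  0.87, -0.3 ,  0.13])}
top {'mtx': array([[384.59,   0.  , 319.43],
       [  0.  , 384.59, 194.7 ],
       [  0.  ,   0.  ,   1.  ]]), 'distortion': array([0.01, 0.  , 0.  , 0.  , 0.  ]), 'position': array([ 379.68,  -41.49, 1109.07]), 'rotation': array([ 0.04, -0.7 ,  0.71, -0.04])}
{'mtx': array([[285.05,   0.  , 317.59],
       [  0.  , 285.05, 197.35],
       [  0.  ,   0.  ,   1.  ]]), 'distortion': array([0.01, 0.  , 0.  , 0.  , 0.  ]), 'hand_eye': array([[  -0.  ,   -0.96,   -0.27,   68.64],
       [   1.  ,   -0.  ,   -0.  ,   -0.83],
       [   0.  ,   -0.27,    0.96, -122.04],
       [   0.  ,    0.  ,    0.  ,    1.  ]])}
```

View pics/scene0.png

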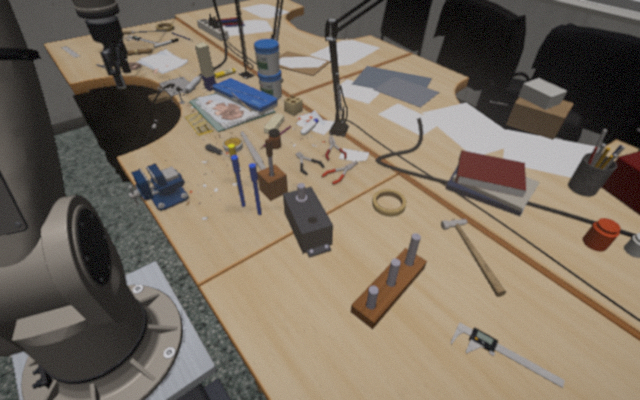

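View pics/top0.png

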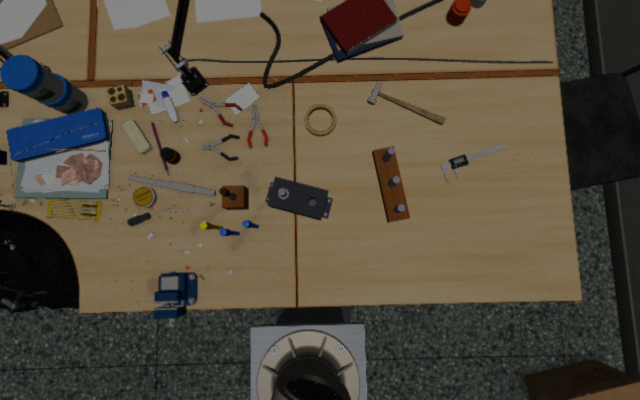

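The scene view shows the rod in its stand near (270,165), the block at (308,220), and the rack at (390,285) with three posts. In the top view the stand is at (233,197), the block at (300,198) and the rack at (391,184). Candidate rods:
- The dark-handled rod in the wooden stand.
- The blue and yellow ones at top (250,224), (230,232) and (208,225), which are look-alikes.
- A dark object at top (170,156).

I'll enlarge to confirm.

Run:
```python
import cv2,numpy as np
a=cv2.imread("pics/scene0.png")[110:260,215:345]; b=cv2.imread("pics/top0.png")[140:250,195:345]
c=cv2.imread("pics/scene0.png")[225:330,345:435]
a=cv2.resize(a,(390,450),interpolation=2);b=cv2.resize(b,None,fx=2.7,fy=2.7,interpolation=2)
f=np.zeros((600,800,3),np.uint8); f[:450,:390]=a; f[:297,395:800]=b[:297,:405]
c=cv2.resize(c,(256,299),interpolation=2); f[300:599,395:651]=c
cv2.imwrite("pics/crop1.png",f)
```

```text
(no output)
```

View pics/crop1.png

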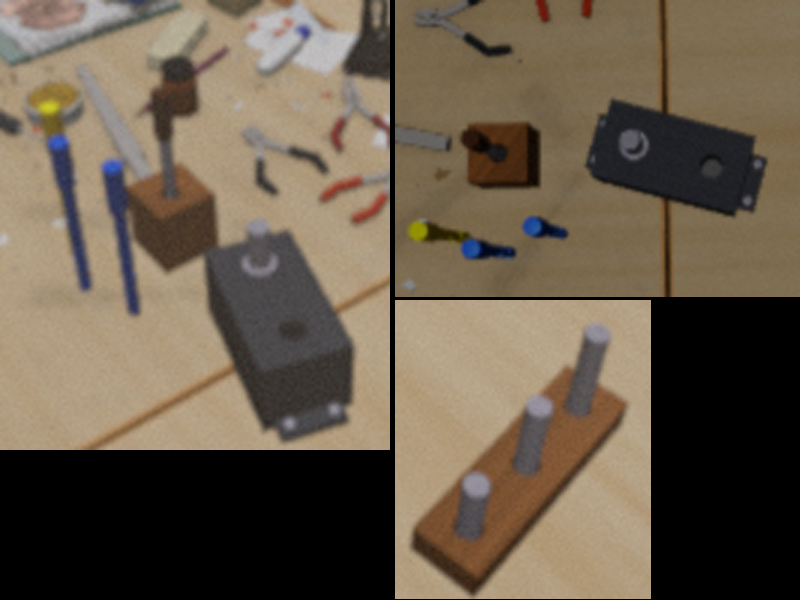

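The crop confirms it. The target rod is the dark-wood handle in the wooden stand, at scene (269,140) and top (224,191). The blue and yellow rods stand free and are not it. The rack order is short (nearest the robot), medium, long.

Run:
```python
from h import *
np.set_printoptions(precision=1,suppress=True)
for n,s,t,z in [("rodtop",(269.3,140),(223.5,191),180),("bore",(312.3,219.3),(312,201),75),("fixed",(301,186),(281.3,192.6),120),
 ("short",(373.5,290.4),(401,208),84),("med",(396,262.3),(394.5,180.5),102),("long",(416,236.6),(388,154),120),("standmouth",(271.5,174),(233,196.5),70),("blue1",(252.5,166),(246.5,223.5),180),("blue2",(234.5,157.5),(224,231.5),180),("yel",(231.7,146),(203,225),180)]:
    print(n,*tri(ray("scene",s),ray("top",t)),atz("scene",s,z)[:2],atz("top",t,z)[:2])
```

```text
rodtop [509.5 189.4 182.4] 2.9281741389646974 [512.4 191.8] [508.5 190.7]
bore [489.7 -22.3  75. ] 0.006871668944419803 [489.7 -22.3] [489.7 -22.3]
fixed [510.8  55.3 117.2] 3.758991847836942 [510.7  51.8] [508.9  56. ]
short [ 464.8 -260.7   81.5] 1.5908330373028738 [ 464.2 -262.1] [ 464.  -259.7]
med [ 539.2 -245.5   97.7] 6.704700701927503 [ 539.5 -249. ] [ 535.9 -242.4]
long [ 609.7 -230.3  115.9] 12.620394416593271 [ 612.4 -235.4] [ 603.8 -225.2]
standmouth [508.4 193.   66.9] 0.0827788823119539 [506.7 189.6] [508.  192.3]
blue1 [428.7 136.9 169.2] 0.29038556678803695 [423.  124.2] [428.  134.9]
blue2 [410.2 191.5 170.5] 0.6587889606470643 [405.1 179.6] [410.2 189. ]
yel [428.3 242.8 168.3] 1.3813243972101086 [422.5 226.5] [427.1 239.5]
```

```bash
cat >> h.py <<'E'
def go(x,y,z):
    o=robot.get_obs(); q=o["tool_rot"]; Rt=R.from_quat([q[1],q[2],q[3],q[0]])
    d=Rt.inv().apply(np.array([x,y,z])-o["ee_pos"])/500
    m=Rt.as_matrix(); print("go",d.round(4),"ax",m[:,0].round(3),m[:,1].round(3),m[:,2].round(3))
E
python3 -c "
from h import *
go(509,191,265)"
```

```text
go [-0.7403 -0.553  -0.0239] ax [-0.895  0.447 -0.   ] [ 0.447  0.895 -0.001] [-0.    -0.001 -1.   ]
```

```bash
python3 -m creep '[-0.06,-0.045,-0.025,0,0,0, -0.13,-0.097,-0.025,0,0,0, -0.2,-0.15,-0.025,0,0,0, -0.27,-0.2,-0.025,0,0,0, -0.34,-0.254,-0.025,0,0,0, -0.41,-0.306,-0.025,0,0,0, -0.48,-0.36,-0.025,0,0,0, -0.55,-0.41,-0.025,0,0,0, -0.61,-0.455,-0.025,0,0,0, -0.66,-0.49,-0.025,0,0,0]' 0.2 40
python3 -c "
from h import *
go(509,191,265)"
```

```text
t: 0.93
ee_pos: [487.7, 235.1, 265.8]
tool_rot: [-0.0, 0.229, 0.973, -0.0]
force: [1.4, 1.1, 1.2]
width: 50.9
grip_force: 0.0
go [-0.0776 -0.0598  0.0016] ax [-0.895  0.447  0.   ] [ 0.447  0.895 -0.   ] [-0. -0. -1.]
```

```bash
cat > snap.py <<'E'
import sys,pickle
from h import *
n=sys.argv[1]; o=robot.get_obs(); im,D=robot.grab_frame("wrist")
pickle.dump((o,im,D),open(n+".pkl","wb")); cv2.imwrite(f"pics/{n}.png",im[:,:,::-1])
E
python3 snap.py w1
python3 -m creep '[-0.03,-0.023,0,0,0,0, -0.06,-0.046,0,0,0,0, -0.077,-0.059,0,0,0,0, -0.077,-0.059,0,0,0,0, -0.077,-0.059,0,0,0,0, -0.077,-0.059,0,0,0,0, -0.077,-0.059,0,0,0,0, -0.077,-0.059,0,0,0,0, -0.077,-0.059,0,0,0,0, -0.077,-0.059,0,0,0,0]'
python3 snap.py w2
python3 -c "
import cv2,numpy as np
a=cv2.imread('pics/w1.png');b=cv2.imread('pics/w2.png')
cv2.imwrite('pics/w12.png',np.vstack([cv2.resize(a[:, :],(480,300),interpolation=3),cv2.resize(b,(480,300),interpolation=3)]))"
```

```text
t: 1.82
ee_pos: [508.3, 194.2, 265.8]
tool_rot: [-0.0, 0.229, 0.973, -0.0]
force: [-0.2, 0.2, 0.5]
width: 51.3
grip_force: 0.0
```

View pics/w12.png

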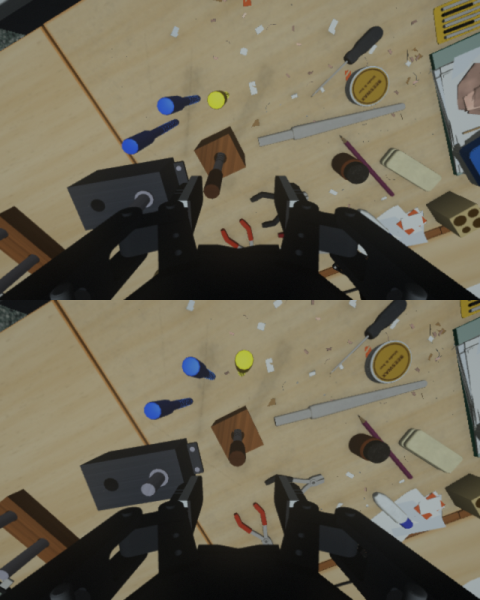

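The handle top is at about (283,249) in view 1 and (317,211) in view 2, with the bore, block and fixed post visible at left.

Run:
```python
from h import *; import pickle
np.set_printoptions(precision=1,suppress=True)
o1,i1,D1=pickle.load(open("w1.pkl","rb"));o2,i2,D2=pickle.load(open("w2.pkl","rb"))
a,b=(282.7,250),(317.3,211)
print(tri(ray("wrist",a,o1),ray("wrist",b,o2)),dep("wrist",a,D1,o1),dep("wrist",b,D2,o2))
print(atz("wrist",a,180,o1),atz("wrist",b,180,o2))
# handle-top mask by depth: world z 172..188
for o,D in((o1,D1),(o2,D2)):
    pts=[]
    for v in range(150,300):
        for u in range(240,360):
            if D[v,u]>0:
                p=dep("wrist",(u,v),D,o)
                if 172<p[2]<188 and np.hypot(p[0]-509,p[1]-191)<30: pts.append(p)
    pts=np.array(pts); print(len(pts),pts.mean(0) if len(pts) else 0, pts.min(0),pts.max(0))
c=cv2.resize(np.hstack([i1[210:290,240:330],i2[170:250,270:360]]),None,fx=4.4,fy=4.4,interpolation=2)
cv2.imwrite("pics/c2.png",c[:,:,::-1])
```

```text
(array([510.7, 190.5, 167.2]), np.float64(2.775369876494128)) [504.1 194.8 181.2] [507.8 193.2 181.6]
[504.5 194.5 180. ] [508.3 193.  180. ]Traceback (most recent call last):
  File "<stdin>", line 13, in <module>
  File "h.py", line 17, in dep
    p,d=ray(name,uv,obs); return p+d*D[int(uv[1]),int(uv[0])]
        ~~~^^^^^^^^^^^^^
  File "h.py", line 5, in ray
    c=robot.camera_info(name)
ValueError: time passes only in moves, steps and waits
```

```bash
python3 -m creep '[-0.0014,-0.0027,0.03,0,0,0, -0.0014,-0.0027,0.07,0,0,0, -0.0014,-0.0027,0.11,0,0,0, -0.0014,-0.0027,0.15,0,0,0, -0.0014,-0.0027,0.185,0,0,0, -0.0014,-0.0027,0.205,0,0,0, -0.0014,-0.0027,0.215,0,0,0, -0.0014,-0.0027,0.215,0,0,0, -0.0014,-0.0027,0.215,0,0,0, -0.0014,-0.0027,0.215,0,0,0]'
python3 -m creep '[0,0,0,0,0,0,0,0,0,0,0,0,0,0,0,0,0,0,0,0,0,0,0,0,0,0,0,0,0,0,0,0,0,0,0,0,0,0,0,0,0,0,0,0,0,0,0,0,0,0,0,0,0,0,0,0,0,0,0,0]' -1 50
python3 -c "
from h import *
o=robot.get_obs();print(o['t'],o['ee_pos'],o['force'],o['moment'])"
```

```text
t: 2.7
ee_pos: [509.0, 192.5, 159.2]
tool_rot: [0.0, 0.229, 0.973, 0.0]
force: [0.4, -0.5, 0.1]
width: 51.2
grip_force: 0.0
t: 3.53
ee_pos: [508.9, 192.4, 158.9]
tool_rot: [0.0, 0.229, 0.973, 0.0]
force: [-0.7, -0.4, 6.7]
width: 16.7
grip_force: 48.7
3.5333 [508.92895756 192.41146676 158.88331325] [-0.6827793  -0.41552297  6.73517276] [-0.10662059  0.17898112 -0.00048717]
```

```bash
python3 -m creep '[0,0,-0.01,0,0,0, 0,0,-0.03,0,0,0, 0,0,-0.06,0,0,0, 0,0,-0.1,0,0,0, 0,0,-0.14,0,0,0, 0,0,-0.18,0,0,0, 0,0,-0.22,0,0,0, 0,0,-0.25,0,0,0, 0,0,-0.27,0,0,0, 0,0,-0.27,0,0,0]'
python3 -c "
from h import *
o=robot.get_obs();print(o['t'],o['ee_pos'],o['force'],o['moment'],o['width'],o['grip_force'])
go(489.7,-22.3,292)"
```

```text
t: 4.37
ee_pos: [509.2, 192.5, 295.8]
tool_rot: [0.001, 0.229, 0.973, 0.001]
force: [0.7, 0.5, -1.7]
width: 17.0
grip_force: 48.8
4.3667 [509.22357287 192.516888   295.76158158] [ 0.67180195  0.4958315  -1.68821774] [-0.00428588  0.00250646  0.02689293] 16.95612619674664 48.800920620560646
go [-0.1569 -0.4019  0.0066] ax [-0.895  0.447 -0.002] [0.447 0.895 0.003] [ 0.003  0.002 -1.   ]
```

```bash
python3 -m creep '[-0.01,-0.025,0,0,0,0, -0.03,-0.075,0,0,0,0, -0.055,-0.14,0,0,0,0, -0.08,-0.205,0,0,0,0, -0.105,-0.27,0,0,0,0, -0.13,-0.335,0,0,0,0, -0.147,-0.377,0,0,0,0, -0.155,-0.397,0,0,0,0, -0.157,-0.402,0,0,0,0, -0.157,-0.402,0,0,0,0]'
python3 -m creep '[0,0,0,0,0,0,0,0,0,0,0,0,0,0,0,0,0,0,0,0,0,0,0,0,0,0,0,0,0,0,0,0,0,0,0,0,0,0,0,0,0,0,0,0,0,0,0,0,0,0,0,0,0,0,0,0,0,0,0,0]'
python3 snap.py w3
python3 - <<'E'
from h import *
n=[]
for s in ("scene","top"): n.append(robot.grab_frame(s)[0][:,:,::-1])
w=cv2.imread("pics/w3.png")
f=np.zeros((600,800,3),np.uint8)
f[:250,:400]=cv2.resize(w,(400,250),interpolation=3)
f[:360,405:800]=cv2.resize(n[0][90:250,225:400],(395,360),interpolation=2)
f[255:600,:400]=cv2.resize(n[1][150:236,250:350],(400,345),interpolation=2)
cv2.imwrite("pics/m3.png",f); cv2.imwrite("pics/s3.png",n[0]); cv2.imwrite("pics/t3.png",n[1])
E
```

```text
t: 5.2
ee_pos: [488.8, -22.8, 292.8]
tool_rot: [-0.0, 0.23, 0.973, -0.0]
force: [0.4, -0.0, -2.0]
width: 16.9
grip_force: 48.8
t: 6.03
ee_pos: [489.0, -22.6, 293.3]
tool_rot: [-0.0, 0.229, 0.973, -0.0]
force: [-0.1, -0.1, -1.4]
width: 17.6
grip_force: 48.8
```

View pics/m3.png

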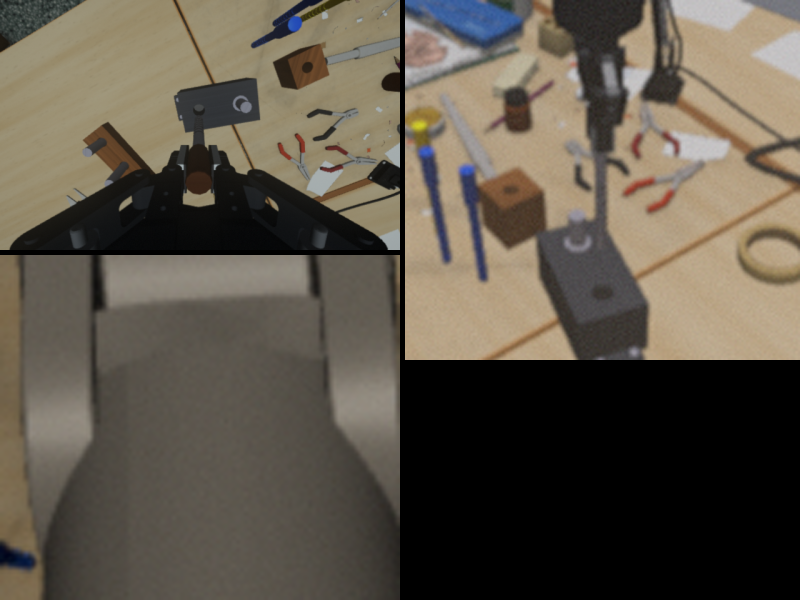

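The wrist view shows the rod held upright with its tip near (317,173) in full pixels. The bore is right beside or behind it.

Run:
```python
from h import *; import pickle
np.set_printoptions(precision=1,suppress=True)
o,i,D=pickle.load(open("w3.pkl","rb"))
print(o["ee_pos"], "tip scene",atz("scene",(311.4,195.8),144))
c=i[115:265,265:425,::-1]; cv2.imwrite("pics/c3.png",cv2.resize(c,None,fx=4,fy=4,interpolation=2))
```

```text
[489.  -22.6 293.3] tip scene [494.6 -13.4 144. ]
```

View pics/c3.png

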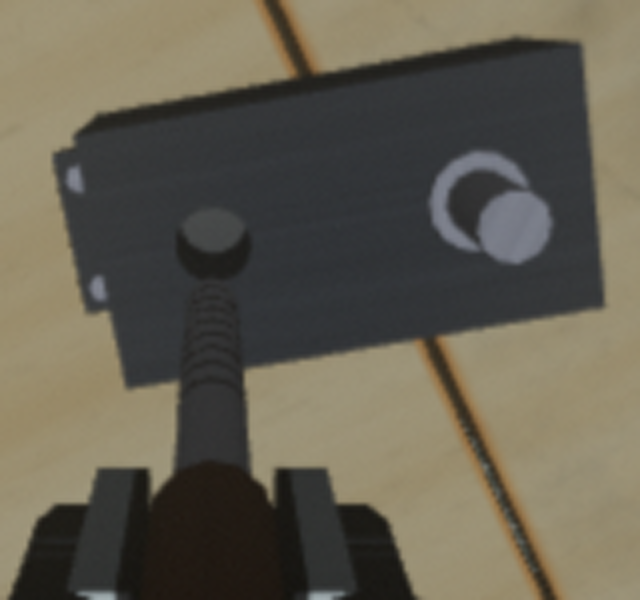

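Run:
```python
from h import *; import pickle
np.set_printoptions(precision=1,suppress=True)
o,i,D=pickle.load(open("w3.pkl","rb"))
for n,uv,z in[("bore",(318.3,176),75),("tip",(318,185.5),144),("fix",(393.75,171.75),120),("boredep",(318,171),20)]:
    print(n,atz("wrist",uv,z,o),dep("wrist",uv,D,o))
b=atz("wrist",(318.3,176),75,o);t=atz("wrist",(318,185.5),144,o)
e=o["ee_pos"]+b-t;print(e);go(e[0],e[1],250)
```

```text
bore [488.9 -22.7  75. ] [497.2 -26.7  29.2]
tip [484.7 -21.1 144. ] [483.4 -20.4 150.3]
fix [512.1  54.1 120. ] [511.3  53.6 122.8]
boredep [492.3 -24.7  20. ] [490.9 -24.   28.4]
[493.2 -24.2 224.3]
go [-0.   0.   0.1] ax [-0.9  0.4  0. ] [ 0.4  0.9 -0. ] [-0. -0. -1.]
```

```bash
python3 -m creep '[0,0,0.02,0,0,0, 0,0,0.05,0,0,0, 0,0,0.08,0,0,0, 0,0,0.11,0,0,0, 0,0,0.135,0,0,0, 0,0,0.155,0,0,0, 0,0,0.17,0,0,0, 0,0,0.18,0,0,0, 0,0,0.185,0,0,0, 0,0,0.185,0,0,0]'
python3 -m creep '[0,0,0.002,0,0,0, 0,0,0.005,0,0,0, 0,0,0.008,0,0,0, 0,0,0.011,0,0,0, 0,0,0.014,0,0,0, 0,0,0.017,0,0,0, 0,0,0.019,0,0,0, 0,0,0.02,0,0,0, 0,0,0.02,0,0,0, 0,0,0.02,0,0,0]'
```

```text
t: 7.02
ee_pos: [489.0, -22.6, 200.5]
tool_rot: [-0.0, 0.229, 0.973, -0.0]
force: [-0.5, 0.3, -1.1]
width: 16.8
grip_force: 48.8
t: 7.85
ee_pos: [489.0, -22.6, 190.8]
tool_rot: [-0.0, 0.229, 0.973, -0.0]
force: [-0.3, 0.2, -0.8]
width: 16.5
grip_force: 48.8
```

```bash
python3 -m creep '[0,0,0.002,0,0,0, 0,0,0.005,0,0,0, 0,0,0.008,0,0,0, 0,0,0.011,0,0,0, 0,0,0.014,0,0,0, 0,0,0.017,0,0,0, 0,0,0.019,0,0,0, 0,0,0.02,0,0,0, 0,0,0.02,0,0,0, 0,0,0.02,0,0,0]'
python3 -m creep '[0,0,0.001,0,0,0, 0,0,0.002,0,0,0, 0,0,0.003,0,0,0, 0,0,0.004,0,0,0, 0,0,0.005,0,0,0, 0,0,0.006,0,0,0, 0,0,0.007,0,0,0, 0,0,0.008,0,0,0, 0,0,0.008,0,0,0, 0,0,0.008,0,0,0]'
```

```text
t: 8.68
ee_pos: [489.1, -22.6, 180.8]
tool_rot: [0.0, 0.229, 0.973, -0.0]
force: [0.6, 0.3, -0.7]
width: 17.0
grip_force: 48.8
t: 9.52
ee_pos: [489.2, -22.6, 176.9]
tool_rot: [0.0, 0.229, 0.973, 0.0]
force: [0.5, 0.2, 2.1]
width: 16.8
grip_force: 49.2
```

Force is just beginning at TCP 176.9, so I'll press slightly to confirm.

```bash
python3 -m creep '[0,0,0.001,0,0,0, 0,0,0.002,0,0,0, 0,0,0.003,0,0,0, 0,0,0.004,0,0,0, 0,0,0.004,0,0,0, 0,0,0.004,0,0,0, 0,0,0.004,0,0,0, 0,0,0.004,0,0,0, 0,0,0.004,0,0,0, 0,0,0.004,0,0,0]'
```

```text
t: 10.35
ee_pos: [490.6, -22.8, 176.6]
tool_rot: [0.002, 0.229, 0.973, 0.001]
force: [-4.1, -1.0, 31.6]
width: 16.9
grip_force: 52.5
```

Firm contact with the tip at z≈28 gives a depth of 47 mm, so the medium post (92 mm) is the one. Returning the rod.

```bash
python3 -m creep '[0,0,-0.006,0,0,0, 0,0,-0.02,0,0,0, 0,0,-0.05,0,0,0, 0,0,-0.09,0,0,0, 0,0,-0.13,0,0,0, 0,0,-0.17,0,0,0, 0,0,-0.2,0,0,0, 0,0,-0.225,0,0,0, 0,0,-0.24,0,0,0, 0,0,-0.24,0,0,0]'
python3 -c "
from h import *
go(508.9,192.4,292)"
```

```text
t: 11.18
ee_pos: [489.5, -22.6, 296.2]
tool_rot: [0.001, 0.229, 0.973, 0.0]
force: [0.1, 1.8, -1.3]
width: 16.8
grip_force: 49.1
go [0.1573 0.4021 0.0087] ax [-0.895  0.447 -0.001] [0.447 0.895 0.001] [ 0.002  0.001 -1.   ]
```

```bash
python3 -m creep '[0.01,0.025,0,0,0,0, 0.03,0.075,0,0,0,0, 0.055,0.14,0,0,0,0, 0.08,0.205,0,0,0,0, 0.105,0.27,0,0,0,0, 0.13,0.335,0,0,0,0, 0.147,0.377,0,0,0,0, 0.155,0.397,0,0,0,0, 0.157,0.402,0,0,0,0, 0.157,0.402,0,0,0,0]'
python3 -m creep '[0,0,0,0,0,0,0,0,0,0,0,0,0,0,0,0,0,0,0,0,0,0,0,0,0,0,0,0,0,0,0,0,0,0,0,0,0,0,0,0,0,0,0,0,0,0,0,0,0,0,0,0,0,0,0,0,0,0,0,0]'
python3 snap.py w4
python3 - <<'E'
from h import *
go(508.9,192.4,159)
w=cv2.imread("pics/w4.png")[80:290,200:440]
cv2.imwrite("pics/c4.png",cv2.resize(w,None,fx=2.8,fy=2.8,interpolation=2))
E
```

```text
t: 12.02
ee_pos: [508.3, 191.9, 294.0]
tool_rot: [-0.0, 0.229, 0.973, -0.001]
force: [-0.3, -1.0, 0.1]
width: 16.7
grip_force: 49.1
t: 12.85
ee_pos: [508.5, 192.3, 294.8]
tool_rot: [0.0, 0.229, 0.973, -0.0]
force: [0.5, -0.7, -1.4]
width: 17.0
grip_force: 49.1
go [-0.0006  0.0005  0.2716] ax [-0.895  0.446  0.   ] [ 0.446  0.895 -0.   ] [-0. -0. -1.]
```

View pics/c4.png

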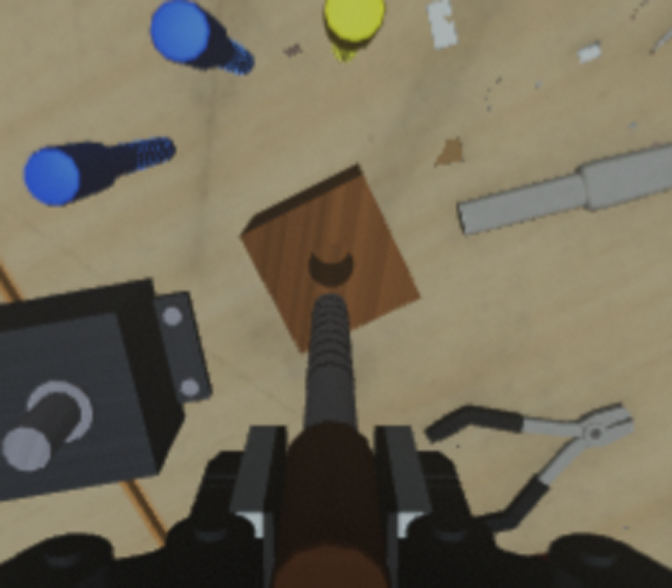

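The tip is laterally aligned with the mouth. I'll check the offset along tool x.

Run:
```python
from h import *; import pickle
np.set_printoptions(precision=1,suppress=True)
o,i,D=pickle.load(open("w4.pkl","rb"))
o3=pickle.load(open("w3.pkl","rb"))[0]
f=lambda c:(200+c[0]/2.8,80+c[1]/2.8)
print(o["ee_pos"],"mouth",atz("wrist",f((331,265)),70,o))
cs=[atz("wrist",f(c),70,o) for c in((241,236),(360,166),(420,297),(302,352))]; print(np.array(cs),np.mean(cs,0))
x=np.array([-.895,.446,0])
e=atz("wrist",f((330,295)),145.5,o);print("tip",e-6*x)
e=atz("wrist",(265+212/4,115+277/4),144,o3);print("tip w3",e-6*x)
```

```text
[508.5 192.3 294.8] mouth [508.  192.4  70. ]
[[478.9 162.9  70. ]
 [475.2 222.6  70. ]
 [538.8 221.4  70. ]
 [538.1 162.6  70. ]] [507.7 192.4  70. ]
tip [509.4 191.1 145.5]
tip w3 [489.  -23.2 144. ]
```

Within 2 mm, so I'll insert.

```bash
python3 -m creep '[0.001,0.001,0.02,0,0,0, 0.001,0.001,0.05,0,0,0, 0.001,0.001,0.09,0,0,0, 0.001,0.001,0.13,0,0,0, 0.001,0.001,0.16,0,0,0, 0.001,0.001,0.19,0,0,0, 0.001,0.001,0.22,0,0,0, 0.001,0.001,0.245,0,0,0, 0.001,0.001,0.26,0,0,0, 0.001,0.001,0.264,0,0,0]'
python3 -m creep '[0,0,0.001,0,0,0, 0,0,0.002,0,0,0, 0,0,0.003,0,0,0, 0,0,0.004,0,0,0, 0,0,0.005,0,0,0, 0,0,0.006,0,0,0, 0,0,0.006,0,0,0, 0,0,0.006,0,0,0, 0,0,0.006,0,0,0, 0,0,0.006,0,0,0]'
```

```text
t: 13.73
ee_pos: [507.6, 192.7, 161.2]
tool_rot: [-0.001, 0.229, 0.973, -0.001]
force: [-0.3, 0.3, -1.2]
width: 16.6
grip_force: 49.1
t: 14.57
ee_pos: [508.3, 193.0, 159.9]
tool_rot: [0.0, 0.229, 0.973, 0.0]
force: [-0.6, 1.2, -0.8]
width: 17.2
grip_force: 49.1
```

```bash
python3 -m creep '[0,0,0.002,0,0,0,0,0,0.002,0,0,0,0,0,0.002,0,0,0,0,0,0.002,0,0,0,0,0,0.002,0,0,0,0,0,0.002,0,0,0,0,0,0.002,0,0,0,0,0,0.002,0,0,0,0,0,0.002,0,0,0,0,0,0.002,0,0,0]' 0.2
python3 -m creep '[0,0,-0.02,0,0,0, 0,0,-0.05,0,0,0, 0,0,-0.09,0,0,0, 0,0,-0.13,0,0,0, 0,0,-0.16,0,0,0, 0,0,-0.18,0,0,0, 0,0,-0.19,0,0,0, 0,0,-0.19,0,0,0, 0,0,-0.19,0,0,0, 0,0,-0.19,0,0,0]'
python3 -c "
from h import *
go(537.5,-246,255)"
```

```text
t: 15.4
ee_pos: [508.3, 193.0, 158.8]
tool_rot: [-0.0, 0.229, 0.973, -0.0]
force: [0.1, -0.1, -1.0]
width: 51.4
grip_force: 0.0
t: 16.23
ee_pos: [507.9, 192.8, 253.0]
tool_rot: [-0.0, 0.229, 0.973, -0.0]
force: [0.7, 0.5, 0.5]
width: 51.5
grip_force: 0.0
go [-0.4448 -0.7589 -0.0036] ax [-0.895  0.446  0.001] [ 0.446  0.895 -0.001] [-0.001 -0.001 -1.   ]
```

```bash
python3 -m creep '[-0.02,-0.035,0,0,0,0, -0.06,-0.102,0,0,0,0, -0.1,-0.17,0,0,0,0, -0.14,-0.239,0,0,0,0, -0.18,-0.307,0,0,0,0, -0.22,-0.375,0,0,0,0, -0.26,-0.443,0,0,0,0, -0.3,-0.512,0,0,0,0, -0.34,-0.58,0,0,0,0, -0.37,-0.631,0,0,0,0]'
python3 -c "
from h import *
go(537.5,-246,255)"
```

```text
t: 17.07
ee_pos: [532.2, -175.3, 253.2]
tool_rot: [-0.0, 0.23, 0.973, -0.0]
force: [0.5, -0.3, 0.1]
width: 51.4
grip_force: 0.0
go [-0.0729 -0.1216 -0.0036] ax [-0.894  0.448  0.001] [ 0.448  0.894 -0.001] [-0.001 -0.001 -1.   ]
```

```bash
python3 -m creep '[-0.03,-0.05,0,0,0,0, -0.055,-0.092,0,0,0,0, -0.068,-0.115,0,0,0,0, -0.073,-0.122,0,0,0,0, -0.073,-0.122,0,0,0,0, -0.073,-0.122,0,0,0,0, -0.073,-0.122,0,0,0,0, -0.073,-0.122,0,0,0,0, -0.073,-0.122,0,0,0,0, -0.073,-0.122,0,0,0,0]'
python3 snap.py w5
python3 - <<'E'
from h import *
s=robot.grab_frame("scene")[0][:,:,::-1]
w=cv2.imread("pics/w5.png")[60:310,160:480]
cv2.imwrite("pics/c5.png",np.hstack([cv2.resize(w,(640,500),interpolation=2),cv2.resize(s[125:225,254:286],(160,500),interpolation=2)]))
E
```

```text
t: 17.9
ee_pos: [538.5, -242.1, 253.9]
tool_rot: [0.0, 0.229, 0.973, 0.0]
force: [-0.2, 0.3, -0.0]
width: 51.2
grip_force: 0.0
```

View pics/c5.png

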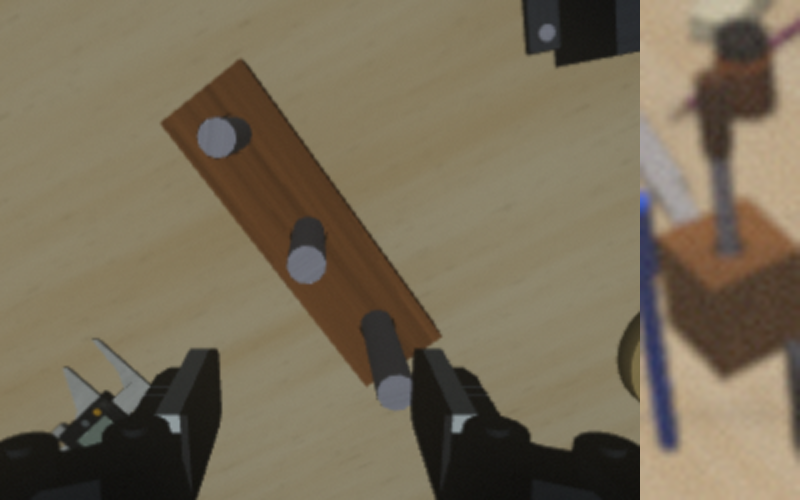

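The rod is back in its stand (right panel). In the wrist view the medium post's top is at full pixel (313,192), short at (268,128) and long at (357,256).

Run:
```python
from h import *; import pickle
np.set_printoptions(precision=1,suppress=True)
o,i,D=pickle.load(open("w5.pkl","rb"))
for uv,z in(((313,192),102),((268.5,128.5),84),((357.5,256),120)): print(atz("wrist",uv,z,o),dep("wrist",uv,D,o))
p=atz("wrist",(313,192),102,o); go(p[0],p[1],91)
```

```text
[ 538.5 -248.2  102. ] [ 538.1 -248.   103.7]
[ 464.5 -260.8   84. ] [ 464.6 -260.5   85.8]
[ 612.5 -235.9  120. ] [ 612.1 -235.9  120.7]
go [-0.  -0.   0.3] ax [-0.9  0.4 -0. ] [0.4 0.9 0. ] [ 0.  0. -1.]
```

```bash
python3 -m creep '[-0.0054,-0.011,0.03,0,0,0, -0.0054,-0.011,0.07,0,0,0, -0.0054,-0.011,0.12,0,0,0, -0.0054,-0.011,0.17,0,0,0, -0.0054,-0.011,0.22,0,0,0, -0.0054,-0.011,0.26,0,0,0, -0.0054,-0.011,0.29,0,0,0, -0.0054,-0.011,0.315,0,0,0, -0.0054,-0.011,0.325,0,0,0, -0.0054,-0.011,0.325,0,0,0]'
python3 -m creep '[0,0,0,0,0,0,0,0,0,0,0,0,0,0,0,0,0,0,0,0,0,0,0,0,0,0,0,0,0,0,0,0,0,0,0,0,0,0,0,0,0,0,0,0,0,0,0,0,0,0,0,0,0,0,0,0,0,0,0,0]' -1 60
python3 -c "
from h import *
o=robot.get_obs();print(o['t'],o['ee_pos'],o['force'],o['moment'])"
```

```text
t: 18.83
ee_pos: [538.0, -248.8, 90.5]
tool_rot: [-0.001, 0.229, 0.973, -0.0]
force: [-0.9, 1.0, -0.7]
width: 51.2
grip_force: 0.0
t: 19.67
ee_pos: [539.1, -249.1, 92.4]
tool_rot: [0.001, 0.229, 0.973, 0.0]
force: [-0.5, 0.8, 7.0]
width: 18.4
grip_force: 58.6
19.6667 [ 539.09948759 -249.06471472   92.41341902] [-0.51864986  0.78390446  7.01509764] [0.27908264 0.05970478 0.01417843]
```

```bash
python3 -m creep '[0,0,-0.01,0,0,0, 0,0,-0.03,0,0,0, 0,0,-0.06,0,0,0, 0,0,-0.1,0,0,0, 0,0,-0.14,0,0,0, 0,0,-0.17,0,0,0, 0,0,-0.19,0,0,0, 0,0,-0.2,0,0,0, 0,0,-0.2,0,0,0, 0,0,-0.2,0,0,0]'
python3 -c "
from h import *
go(489.2,-22.6,191)"
```

```text
t: 20.5
ee_pos: [538.2, -248.8, 191.0]
tool_rot: [-0.0, 0.229, 0.973, 0.0]
force: [1.0, 0.8, -1.5]
width: 18.3
grip_force: 58.6
go [2.896e-01 3.611e-01 2.000e-04] ax [-0.895  0.446  0.   ] [0.446 0.895 0.   ] [-0.  0. -1.]
```

```bash
python3 -m creep '[0.02,0.025,0,0,0,0, 0.06,0.075,0,0,0,0, 0.1,0.125,0,0,0,0, 0.145,0.18,0,0,0,0, 0.19,0.236,0,0,0,0, 0.23,0.286,0,0,0,0, 0.26,0.324,0,0,0,0, 0.28,0.349,0,0,0,0, 0.2896,0.361,0,0,0,0, 0.2896,0.361,0,0,0,0]'
python3 -m creep '[0,0,0,0,0,0,0,0,0,0,0,0,0,0,0,0,0,0,0,0,0,0,0,0,0,0,0,0,0,0,0,0,0,0,0,0,0,0,0,0,0,0,0,0,0,0,0,0,0,0,0,0,0,0,0,0,0,0,0,0]'
python3 snap.py w6
python3 - <<'E'
from h import *
go(489.2,-22.6,191)
s=robot.grab_frame("scene")[0][:,:,::-1]
w=cv2.imread("pics/w6.png")[100:300,240:420]
cv2.imwrite("pics/c6.png",np.hstack([cv2.resize(w,(540,600),interpolation=2),cv2.resize(s[160:280,285:337],(260,600),interpolation=2)]))
E
```

```text
t: 21.33
ee_pos: [488.9, -21.4, 190.7]
tool_rot: [-0.001, 0.228, 0.974, -0.0]
force: [1.1, -0.7, -1.5]
width: 18.1
grip_force: 58.7
t: 22.17
ee_pos: [489.4, -22.8, 191.3]
tool_rot: [-0.0, 0.229, 0.973, -0.0]
force: [-1.0, 0.0, -2.0]
width: 18.4
grip_force: 58.7
go [0.0005 0.0001 0.0007] ax [-0.895  0.446 -0.   ] [ 0.446  0.895 -0.   ] [ 0. -0. -1.]
```

View pics/c6.png

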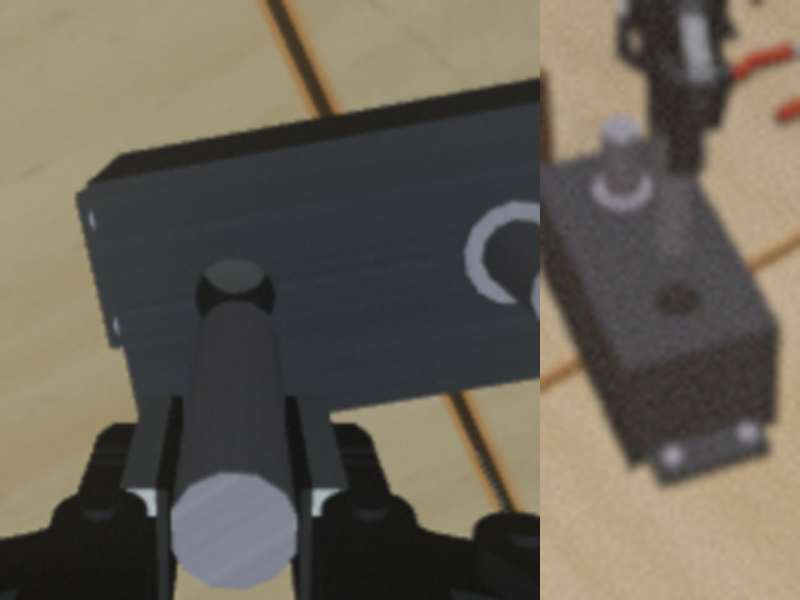

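Run:
```python
from h import *; import pickle
np.set_printoptions(precision=1,suppress=True)
o,i,D=pickle.load(open("w6.pkl","rb"))
f=lambda c:(240+c[0]/3,100+c[1]/3)
x=np.array([-.895,.446,0]);y=np.array([.446,.895,0])
A=lambda c,z:atz("wrist",f(c),z,o)-o["ee_pos"]
L,Rr,T=A((196,296),73),A((275,296),73),A((235.5,258),73)
print("hole y",L@y,Rr@y,"x far edge->centre",T@x-11.5,"centre dir",A((235.5,296),73)@x)
l,r,n=A((199,330),112),A((277,330),112),A((237,303),109)
print("foot y",l@y,r@y,"x",n@x-8.5,n@x-10)
t=[A(c,201) for c in((171,528),(298,528),(235,471),(235,588))]
print("top y",t[0]@y,t[1]@y,"x",t[2]@x,t[3]@x)
```

```text
hole y -11.67804668594453 11.411412371237018 x far edge->centre -0.050410550848875246 centre dir 0.04211241837044619
foot y -9.281757358813119 10.031374095165708 x 0.002549939620392294 -1.4974500603796077
top y -10.028316942789553 8.73024222978133 x 10.210178309293358 -9.226580723116689
```

Foot and bore are aligned within about 1 mm. Descending gently into the mouth.

```bash
python3 -m creep '[0.001,-0.0006,0.01,0,0,0, 0.001,-0.0006,0.025,0,0,0, 0.001,-0.0006,0.04,0,0,0, 0.001,-0.0006,0.052,0,0,0, 0.001,-0.0006,0.06,0,0,0, 0.001,-0.0006,0.066,0,0,0, 0.001,-0.0006,0.071,0,0,0, 0.001,-0.0006,0.075,0,0,0, 0.001,-0.0006,0.078,0,0,0, 0.001,-0.0006,0.08,0,0,0]'
```

```text
t: 23.1
ee_pos: [488.9, -22.9, 151.3]
tool_rot: [0.0, 0.229, 0.973, 0.0]
force: [-0.6, -0.4, -1.4]
width: 18.5
grip_force: 58.7
```

In, with no contact force. Continuing.

```bash
python3 -m creep '[0,0,0.004,0,0,0, 0,0,0.008,0,0,0, 0,0,0.013,0,0,0, 0,0,0.018,0,0,0, 0,0,0.023,0,0,0, 0,0,0.028,0,0,0, 0,0,0.032,0,0,0, 0,0,0.035,0,0,0, 0,0,0.036,0,0,0, 0,0,0.036,0,0,0]'
python3 -m creep '[0,0,0.004,0,0,0, 0,0,0.008,0,0,0, 0,0,0.013,0,0,0, 0,0,0.018,0,0,0, 0,0,0.023,0,0,0, 0,0,0.028,0,0,0, 0,0,0.032,0,0,0, 0,0,0.035,0,0,0, 0,0,0.038,0,0,0, 0,0,0.04,0,0,0]'
python3 -m creep '[0,0,0.001,0,0,0, 0,0,0.002,0,0,0, 0,0,0.003,0,0,0, 0,0,0.004,0,0,0, 0,0,0.005,0,0,0, 0,0,0.005,0,0,0, 0,0,0.005,0,0,0, 0,0,0.005,0,0,0, 0,0,0.005,0,0,0, 0,0,0.005,0,0,0]'
```

```text
t: 23.93
ee_pos: [488.8, -22.9, 133.2]
tool_rot: [-0.0, 0.229, 0.973, -0.0]
force: [0.3, 0.1, -1.5]
width: 18.4
grip_force: 58.7
t: 24.77
ee_pos: [488.8, -22.9, 113.1]
tool_rot: [-0.0, 0.229, 0.973, -0.0]
force: [0.3, -0.0, -1.6]
width: 18.3
grip_force: 58.7
t: 25.6
ee_pos: [488.8, -22.9, 110.8]
tool_rot: [-0.0, 0.229, 0.973, -0.0]
force: [0.2, 0.7, -1.5]
width: 18.4
grip_force: 58.7
```

```bash
python3 -m creep '[0,0,0.001,0,0,0, 0,0,0.002,0,0,0, 0,0,0.003,0,0,0, 0,0,0.004,0,0,0, 0,0,0.004,0,0,0, 0,0,0.004,0,0,0, 0,0,0.004,0,0,0, 0,0,0.004,0,0,0, 0,0,0.004,0,0,0, 0,0,0.004,0,0,0]'
```

```text
t: 26.43
ee_pos: [489.8, -23.0, 110.2]
tool_rot: [0.001, 0.23, 0.973, 0.001]
force: [-6.1, -1.4, 30.4]
width: 18.2
grip_force: 62.1
```

The post is on the bottom at the expected height. I'll ease off, release and lift.

```bash
python3 -m creep '[0,0,-0.003,0,0,0,0,0,-0.003,0,0,0,0,0,-0.003,0,0,0,0,0,-0.003,0,0,0,0,0,-0.003,0,0,0,0,0,-0.003,0,0,0,0,0,-0.003,0,0,0,0,0,-0.003,0,0,0,0,0,-0.003,0,0,0,0,0,-0.003,0,0,0]' 0.1
python3 -m creep '[0,0,-0.02,0,0,0, 0,0,-0.05,0,0,0, 0,0,-0.09,0,0,0, 0,0,-0.13,0,0,0, 0,0,-0.17,0,0,0, 0,0,-0.21,0,0,0, 0,0,-0.24,0,0,0, 0,0,-0.25,0,0,0, 0,0,-0.25,0,0,0, 0,0,-0.25,0,0,0]'
python3 snap.py w7
python3 - <<'E'
from h import *
s=robot.grab_frame("scene")[0][:,:,::-1]
w=cv2.imread("pics/w7.png")[80:300,230:430]
cv2.imwrite("pics/c7.png",np.hstack([cv2.resize(w,(400,440),interpolation=2),cv2.resize(s[120:340,250:440],(380,440),interpolation=2)]))
E
```

```text
t: 27.27
ee_pos: [488.8, -22.8, 110.3]
tool_rot: [-0.0, 0.229, 0.973, -0.0]
force: [-0.2, -0.1, 0.4]
width: 47.1
grip_force: 0.0
t: 28.1
ee_pos: [488.6, -22.8, 235.2]
tool_rot: [0.0, 0.229, 0.973, 0.0]
force: [-0.2, 1.0, -1.2]
width: 47.1
grip_force: 0.0
```

View pics/c7.png

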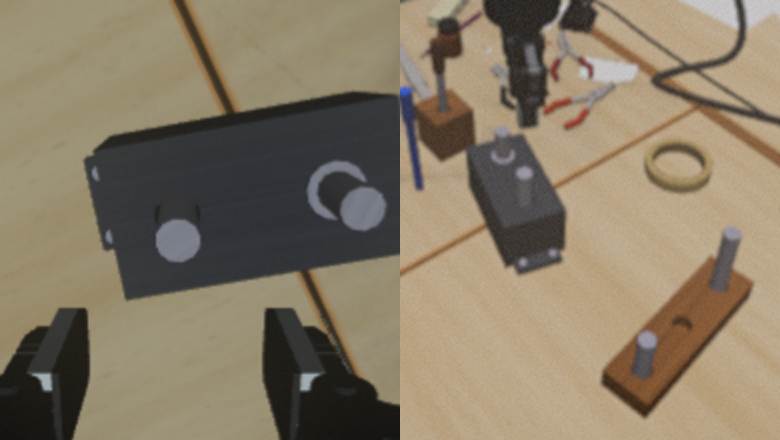

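The post stands upright in the bore, with its top (wrist 319,200) the same size as the fixed post's (wrist 411,184). The rod is in its stand, and the short and long posts are still in the rack.

Run:
```python
from h import *; import pickle
o,i,D=pickle.load(open("w7.pkl","rb"))
print(dep("wrist",(319,200),D,o),dep("wrist",(411,184),D,o))
print(robot.sign_off())
```

```text
[488.4101029  -22.32638297 122.3128263 ] [511.04205112  53.63139134 120.88725841]
the job is handed in; nothing more can be done
None
```

The bore measured 47 mm deep, so I stood the medium post on its bottom; its top reads level with the fixed post to within 2 mm. The rod is back in its stand, the short and long posts are still in the rack, and the job was handed in at about 28 s.

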